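# Set out the tea set on the stall's display blocks

### The arm

A 7-joint arm with a two-finger parallel gripper is mounted at the origin on the work surface. World frame = base frame: x ahead of the robot, y to its left, z up, the work surface at z = 0. Lengths are in m, angles in rad, forces in N, time in s.
With the tool pointing down it reaches from about 0.35 to 0.9 m from the base axis. Payload 19.9 kg.
Tool frame: the origin (TCP) lies between the finger pads; the fingertips stand 19 mm ahead of it and the grasp point (between the pads) is the TCP; z points along the fingers, y is the line along which they close (so a half turn about z gives the same grasp; the last joint's range is limited). The gripper opens to 94 mm and grips with 3 to 60 N. Pads are 16 mm wide; open, the fingers measure 119 mm over their backs; the gripper's body (75 mm by 177 mm) begins 78 mm behind the grasp point.
Start: joints at [1.274, 0.417, -0.01, 1.614, 0.005, 1.111, -0.053], TCP at [0.158, -0.605, 0.224] pointing down, gripper open.
Joint ranges: [-2.81, 2.81], [-0.39, 2.02], [-1.27, 1.25], [0.06, 2.57], [-1.19, 4.33], [0.19, 2], [-2.82, 2.82]. Speed limits (rad/s): [1.89, 1.89, 2.39, 2.39, 3.01, 3.01, 3.01].

### API

Orientations are given as a 3x3 rotation matrix whose columns are the frame's x, y, z axes.
In Python, from rig import robot gives the robot as it stands. Calls block until the motion is done:
- robot.move_ptp(position, orientation): joint-space move of the TCP to a pose.
- robot.move_linear(position, velocity=0.15, frame=None, threshold=None): straight line of the TCP; frame=None keeps the orientation; velocity is the mean speed in m/s. With threshold (N) it stops when the force on the tool has changed by that much, and returns True; else False.
- robot.goto_joints(angles): joint-space move.
- robot.gripper_to(opening): finger opening in m; the grip force is fixed at half the most; returns when the fingers have stopped.
- robot.pause(seconds).
- robot.ik(position, orientation): joint angles nearest the present ones, or None.
- robot.get_state(): the state.
- robot.grab_frame(name): name is "scene" or "top" or "wrist"; returns the picture (480x640x3 uint8, red, green, blue); there is no depth.
- robot.camera_info(name): a dict with "fx", "fy", "cx", "cy" (pixels), "rvec" (rotation vector, rad) and "tvec" (3), from world to camera coordinates, as OpenCV has them. Camera axes: x right, y down, z forward; pixel columns grow to the right and rows downward; lengths in m; the calibration is good to about 2 mm. A picture is of the moment at which its call begins: read the wrist's pose just before it. camera_info takes no time and is no camera call; for the wrist camera it gives the pose at the moment of the call.
A pose or a line that the arm cannot do raises robot.PlanningError and nothing moves.
- robot.sign_off(): hands the job in; it is judged then, once.
The state is a dict: "time": time; "qpos": joint angles; "joint_vel": joint speeds; "effort": joint torques, N m; "ee_pos": TCP position; "tool_rot": TCP orientation; "force": force on the tool from outside, world axes, zero at the start; "moment": the same for the moment, N m; "opening": finger opening in m; "grasp_force": force on a finger pad.
Only numpy, scipy, OpenCV 4.12 (cv2) and the standard library are available. Lean on these libraries where they do the work, as an engineer would, in place of code of your own. Each camera call takes 0.05 s, during which the arm holds its last target. There are 200 camera calls.

### The job

Set the tea set out for show on the two wooden display blocks. On the higher, square block build it from the bottom up: first the round carved stand in the middle, then the teapot in the recess of the stand, and only then its lid, properly seated in the mouth; on the lower, oblong block put the oblong saucer in the middle, lengthwise along the block, with the cup standing in its recess. Pot, lid and cup are fragile, so set them down gently without dropping them, and leave the clay doll, the paint jar and the tea caddy where they are.

Things in the scene. Friction and masses are not known exactly. Their poses are not given: they have to be found in the camera images.
- block_high: Higher display block, fixed: a plain wooden block, square 110 x 110 mm, 45 mm high. Origin: centre of its underside (on the table); z up, x and y along its sides.
- block_low: Lower display block, fixed: a plain wooden block, oblong, 100 mm (its x) by 140 mm (its y), 20 mm high. Origin: centre of its underside (on the table); z up.
- stand: Loose round carved dark-wood teapot stand, 66 mm across, 26 mm high: a plain round top plate (z 17 to 26 mm, vertical outside, grip it there) on legs that lie within its width. Recess in the top 56 mm across, 4 mm deep (floor at z = 22 mm). Origin: centre of the underside, z up; any yaw is alike. About 80 g.
- pot: Loose small clay teapot, lidless, mouth up: round body 65 mm wide (vertical from z 20 to 30 mm), 48 mm high, foot 42 mm across, mouth 36 mm inside, rim 44 mm across. Spout along +x (tip 60 mm from the axis, 50 mm high), loop handle along -x (57 mm): grip the body across y. Origin: centre of the underside, z up. About 150 g. Seated, its origin is 22 mm above the stand's.
- lid: Loose round clay lid of the teapot, right way up: flange 47 mm across, underside at z = 7 mm, domed up to z = 18 mm; below it a plug 31 mm across tapering to 23 mm; on top a knob 17 mm across, z 18 to 34 mm, to grip above the dome. Origin: centre of the plug's underside, z up; any yaw is alike. About 35 g. Seated, its origin is 41 mm above the pot's.
- saucer: Loose oblong wooden cup saucer, 56 mm (its x) by 100 mm (its y), 12 mm thick, with a round recess in the middle of its top 42 mm across and 4 mm deep (floor at z = 8 mm). Origin: centre of its underside, z up; half a turn is alike. Weighs about 50 g.
- cup: Loose small pale-glazed tea cup without handle, open up, 54 mm across at the rim and nearly straight-sided down to z = 13 mm, 42 mm high, foot 30 mm across. Origin: centre of its underside, z up; any yaw is alike. Weighs about 70 g. Seated in the saucer its origin is 8 mm above the saucer's.
- doll: Bystander, to be left alone: loose seated painted clay doll, 58 mm wide, 88 mm high. Origin: centre of its underside.
- jar: Bystander, to be left alone: loose glass paint jar with white cap, 58 mm across, 82 mm high. Origin: centre of its underside.
- caddy: Bystander, to be left alone: loose square dark clay tea caddy with a round lid, 56 x 56 mm, 74 mm high. Origin: centre of its underside.
Things that resemble listed ones, but are neither listed nor needed, are in the scene too. Leave any blue look-alike of the pot alone. What is shaped like the stand but red is not meant.

How it is judged:
On the way, in this order (a step that is already met when the one before it is completed fails the run):
1. the stand is set on the higher block and let go (horizontal distance between stand and block_high below 0.015 m and z of stand in the frame of block_high between 0.041 and 0.049 m and angle between stand's own z axis and vertical below 0.1 rad and linear speed of stand below 0.03 m/s and contact force between the fingers and stand below 0.2 N), for 0.2 s.
2. the teapot is set in the stand's recess and let go (horizontal distance between stand and block_high below 0.015 m and z of stand in the frame of block_high between 0.041 and 0.049 m and angle between each of stand, pot's own z axis and vertical below 0.1 rad and horizontal distance between pot and stand below 0.009 m and z of pot in the frame of stand between 0.019 and 0.025 m and linear speed of pot below 0.03 m/s and contact force between the fingers and pot below 0.2 N), for 0.2 s.
3. the lid is set on the teapot and let go (horizontal distance between stand and block_high below 0.015 m and z of stand in the frame of block_high between 0.041 and 0.049 m and angle between each of stand, pot, lid's own z axis and vertical below 0.1 rad and horizontal distance between pot and stand below 0.009 m and z of pot in the frame of stand between 0.019 and 0.025 m and horizontal distance between lid and pot below 0.005 m and z of lid in the frame of pot between 0.038 and 0.044 m and linear speed of lid below 0.03 m/s and contact force between the fingers and lid below 0.2 N), for 0.2 s.
At the end, for the whole second after the job is handed in: Stand on the higher block and saucer on the lower, within 15 mm of the middle, saucer lengthwise within 11 degrees; pot in the stand's recess and cup in the saucer's (9 mm off axis, 3 mm in height), lid seated in the pot's mouth (5 mm, 3 mm); all upright within 0.1 rad, let go, at rest (horizontal distance between stand and block_high below 0.015 m and z of stand in the frame of block_high between 0.041 and 0.049 m and angle between each of stand, pot, lid, saucer, cup's own z axis and vertical below 0.1 rad and horizontal distance between pot and stand below 0.009 m and z of pot in the frame of stand between 0.019 and 0.025 m and horizontal distance between lid and pot below 0.005 m and z of lid in the frame of pot between 0.038 and 0.044 m and horizontal distance between saucer and block_low below 0.015 m and z of saucer in the frame of block_low between 0.016 and 0.024 m and angle between the y axis of saucer and the y axis of block_low, either way round below 0.2 rad and horizontal distance between cup and saucer below 0.009 m and z of cup in the frame of saucer between 0.005 and 0.011 m and linear speed of each of stand, pot, lid, saucer, cup below 0.03 m/s); the robot touches nothing.
It fails at once if the clay doll, the paint jar or the tea caddy is knocked more than 20 mm from its place (distance of any of doll, jar, caddy from where it was at the start of the episode above 0.02 m).
It fails at once if the teapot is let fall (moves faster than 0.5 m/s out of the fingers, a drop of about 13 mm) (linear speed of pot above 0.5 m/s and contact force between the fingers and pot below 0.2 N).
It fails at once if the lid is let fall (moves faster than 0.5 m/s out of the fingers, a drop of about 13 mm) (linear speed of lid above 0.5 m/s and contact force between the fingers and lid below 0.2 N).
It fails at once if the cup is let fall (moves faster than 0.5 m/s out of the fingers, a drop of about 13 mm) (linear speed of cup above 0.5 m/s and contact force between the fingers and cup below 0.2 N).
It also fails if it takes over 131 s, if anything falls off the work surface, if the arm or the gripper's body presses on something with over 40 N, if the wrist force passes 120 N, or if a joint passes its speed limit or range.

## Working session

There is one attempt and no reset: what is moved stays moved. The work goes in short steps, each a Python script; the robot and the scene stay as the last script left them, time stands still between calls to the robot, and variables do not carry over. Pictures are saved under pics/ and viewed, at most 14 in all, crops included, and the job is handed in when it is done.

```bash
ls; mkdir -p pics
python3 - <<'E'
from rig import robot
import cv2
for n in ["scene","top","wrist"]:
    i=robot.camera_info(n); f=robot.grab_frame(n)
    cv2.imwrite(f"pics/{n}0.png",f[:,:,::-1])
    R=cv2.Rodrigues(i["rvec"])[0]; print(n,i["fx"],i["cx"],i["cy"],-R.T@i["tvec"],R[2])
E
```

```text
pics
scene 555.8407142248109 315.5696869620738 239.41013536097304 [ 1.23596438 -0.03654279  1.12844095] [-0.51418707  0.0494397  -0.85625193]
top 490.1529677879033 315.0024153869945 242.56549420192718 [0.38515345 0.01441658 0.97171849] [ 0.21683504 -0.02393033 -0.97591491]
wrist 382.9094252242296 328.128297856998 235.47322000557025 [ 0.22396261 -0.58824894  0.38401254] [-0.22619971 -0.05745024 -0.97238529]
```

View pics/top0.png

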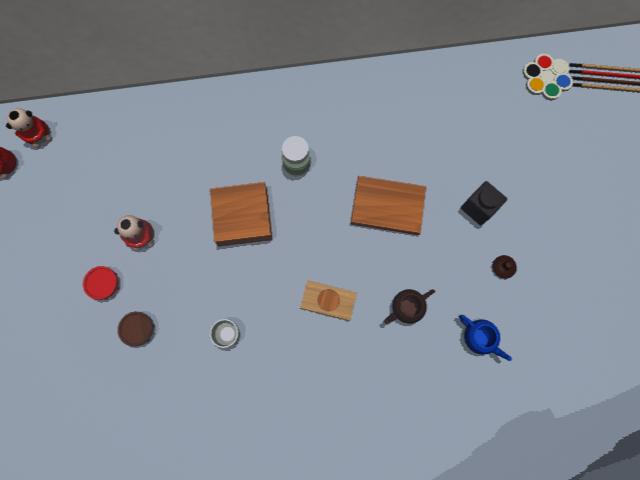

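View pics/scene0.png

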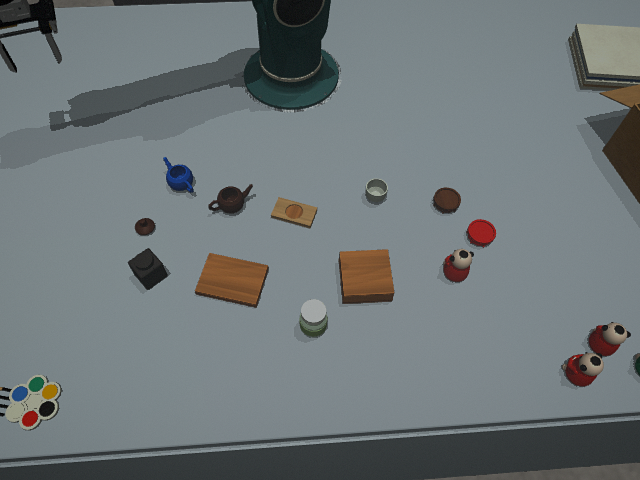

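The top view shows the stand at (136,329), red look-alike (101,283), cup (225,334), saucer (328,300), pot (408,306), lid (505,267), high block (240,213) and low block (390,205). In the scene view the pot's spout points up and right (250,187).

```bash
cat > h.py <<'E'
from rig import robot
import cv2, numpy as np
def cam(n):
    i=robot.camera_info(n); K=np.array([[i["fx"],0,i["cx"]],[0,i["fy"],i["cy"]],[0,0,1]])
    return K,cv2.Rodrigues(np.array(i["rvec"],float))[0],np.array(i["tvec"],float).ravel()
def toplane(c,uv,z):
    K,R,t=c; uv=np.atleast_2d(np.array(uv,float))
    d=(R.T@np.linalg.inv(K)@np.c_[uv,np.ones(len(uv))].T).T; o=-R.T@t
    return (o+d*((z-o[2])/d[:,2])[:,None])[:,:2]
def toplan(c,X):
    K,R,t=c; p=K@(R@np.array(X,float)+t); return p[:2]/p[2]
def rectify(c,img,ctr,z,half,s=0.0005):
    """orthographic picture of plane z: columns = -y, rows = -x, s m per pixel"""
    n=int(half/s); src=np.float32([[0,0],[2*n,0],[2*n,2*n],[0,2*n]])
    dst=np.float32([toplan(c,[ctr[0]-(v-n)*s,ctr[1]-(u-n)*s,z]) for u,v in src])
    return cv2.warpPerspective(img,cv2.getPerspectiveTransform(dst,src),(2*n+1,2*n+1),flags=cv2.INTER_LINEAR)
E
python3 - <<'E'
from h import *
img=cv2.imread("pics/top0.png"); hsv=cv2.cvtColor(img,cv2.COLOR_BGR2HSV); c=cam("top")
for n,p in dict(stand=(136,329),cup=(225,334),cuprim=(214,334),table=(270,380),saucer=(345,303),rec=(328,300),pot=(398,306),lid=(500,270),bh=(240,210),bhside=(245,240),bl=(390,205)).items():
    print(n,hsv[p[1],p[0]])
# not-table mask
tab=(abs(hsv[...,0].astype(int)-hsv[380,270,0])<8)&(hsv[...,2]>90)
m=(~tab).astype(np.uint8)
k,l,st,ce=cv2.connectedComponentsWithStats(m)
for i in range(1,k):
    if 150<st[i,4]<9000 and st[i,1]>100: print(st[i],ce[i],toplane(c,ce[i],0.02)[0].round(3))
E
```

```text
stand [  7 116  86]
cup [117  13 198]
cuprim [90 13 79]
table [107  38 173]
saucer [ 16 126 168]
rec [ 11 155 146]
pot [ 0 65 47]
lid [  6 112  59]
bh [ 11 160 148]
bhside [ 8 78 59]
bl [ 12 167 156]
[   6  108   46   41 1171] [ 28.78394535 127.41502989] [0.926 0.555]
[281 136  30  41 806] [295.79280397 157.45409429] [0.781 0.006]
[  0 146  18  33 443] [  7.09480813 162.73363431] [0.853 0.6  ]
[ 350  176   77   59 3533] [388.44183414 205.07161053] [ 0.653 -0.167]
[ 460  181   47   45 1123] [483.2635797  203.19857524] [ 0.63  -0.357]
[ 209  182   64   65 3453] [240.38633073 213.96814364] [0.676 0.132]
[ 115  215   39   36 1013] [135.15301086 232.10069102] [0.668 0.345]
[492 255  25  24 462] [503.94155844 266.57575758] [ 0.498 -0.37 ]
[  82  266   38   35 1054] [100.65749526 282.90322581] [0.574 0.418]
[ 300  280   57   41 1557] [328.15028902 300.05908799] [ 0.48  -0.019]
[ 384  289   51   35 1086] [408.25966851 306.43462247] [ 0.447 -0.17 ]
[ 117  311   38   36 1063] [135.42521167 328.82502352] [0.476 0.355]
[459 315  38  40 226] [470.16371681 338.75663717] [ 0.37  -0.276]
[211 319  29  29 534] [224.41947566 333.20224719] [0.445 0.187]
[569 430  71  50 937] [615.9434365  453.52294557] [ 0.134 -0.495]
```

View pics/wrist0.png

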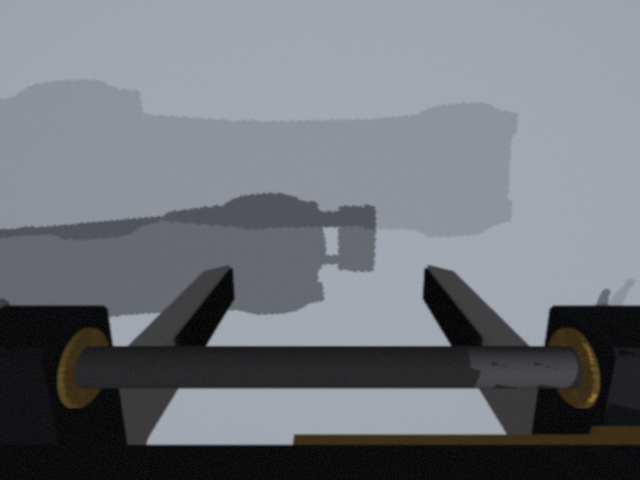

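```bash
cat >> h.py <<'E'
def down(psi): return np.array([[np.cos(psi),np.sin(psi),0],[np.sin(psi),-np.cos(psi),0],[0,0,-1.]])
E
python3 - <<'E'
from h import *
import pickle
s=robot.get_state(); print(s["time"],s["tool_rot"])
P=dict(lid=(.5,-.37),pot=(.447,-.17),bl=(.653,-.167),sau=(.48,-.019),cup=(.445,.187),bh=(.676,.132),stand=(.476,.355))
D={}
for n,(x,y) in P.items():
    psi=0
    try: robot.move_ptp([x-.025,y,.22],down(psi))
    except robot.PlanningError as e: print(n,e); continue
    c=cam("wrist"); D[n]=(c,robot.grab_frame("wrist")[:,:,::-1].copy())
s=robot.get_state(); print(s["time"],s["qpos"])
pickle.dump(D,open("sur.pkl","wb"))
w=[cv2.resize(D[n][1],(266,200)) for n in D]+[np.zeros((200,266,3),np.uint8)]*2
cv2.imwrite("pics/sur.png",np.vstack([np.hstack(w[i:i+3]) for i in (0,3,6)]))
E
```

```text
0.15 [[ 9.67698809e-01  2.52108979e-01 -2.78003197e-04]
 [ 2.52109125e-01 -9.67698467e-01  8.15970361e-04]
 [-6.33098131e-05 -8.59700689e-04 -9.99999628e-01]]
7.4917 [-0.27490074  0.38201474 -0.55984347  1.73329192  0.22554714  1.0908575
 -2.48016825]
```

View pics/sur.png

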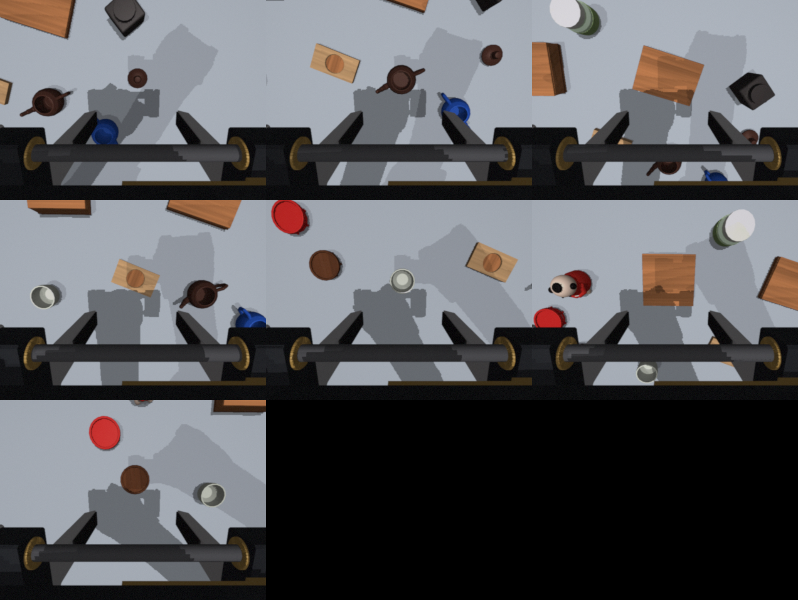

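The seven wrist close-ups each show their target near (320,190) in full-size pixels, unobstructed, with robot shadow on the table.

```bash
cat > meas.py <<'E'
from h import *
P=dict(lid=(.5,-.37),pot=(.447,-.17),bl=(.653,-.167),sau=(.48,-.019),cup=(.445,.187),bh=(.676,.132),stand=(.476,.355))
Z=dict(lid=.010,pot=.048,bl=.02,sau=.012,cup=.042,bh=.045,stand=.026)
S=.0005; H=.1
def blob(c,img,n,ctr,z):
    r=rectify(c,img,ctr,z,H,S); hsv=cv2.cvtColor(r,cv2.COLOR_BGR2HSV).astype(int)
    h,s,v=hsv[...,0],hsv[...,1],hsv[...,2]
    bluish=(h>95)&(h<125)&(s>22)       # table and its shadows
    m=(~bluish if n=="cup" else (s>60)&((h<25)|(h>170))&(v>(100 if n in("bl","bh") else 0))).astype(np.uint8)
    if n in("bl","bh","sau"): m=cv2.morphologyEx(m,cv2.MORPH_OPEN,np.ones((5,5)))
    cs,_=cv2.findContours(m,cv2.RETR_EXTERNAL,cv2.CHAIN_APPROX_NONE)
    mid=H/S
    cs=[k for k in cs if cv2.contourArea(k)>1200]
    k=max(cs,key=lambda k: cv2.pointPolygonTest(k,(mid,mid),True))
    return r,k
def w(p,ctr): return np.array([ctr[0]-(p[1]-H/S)*S, ctr[1]-(p[0]-H/S)*S])
E
python3 - <<'E'
from meas import *
import pickle
D=pickle.load(open("sur.pkl","rb")); out=[]
for n,(c,img) in D.items():
    r,k=blob(c,img,n,P[n],Z[n])
    k=cv2.convexHull(k) if n!="pot" else k
    e=cv2.fitEllipse(k); q=cv2.minAreaRect(k)
    print(n,"ell",w(e[0],P[n]).round(4),np.round(np.array(e[1])*S,4),"rect",w(q[0],P[n]).round(4),np.round(np.array(q[1])*S,4),round(q[2],1), "camxy",(-c[1].T@c[2])[:2].round(3))
    cv2.drawContours(r,[k],-1,(0,255,0),1); cv2.drawMarker(r,(200,200),(255,255,0)); cv2.putText(r,n,(5,15),0,.5,(0,0,255))
    out.append(cv2.resize(r[75:325,75:325],(200,200)))
out.append(out[0]*0)
cv2.imwrite("pics/m1.png",np.vstack([np.hstack(out[:4]),np.hstack(out[4:])]))
E
```

```text
lid ell [ 0.5013 -0.3737] [0.0435 0.0436] rect [ 0.5012 -0.3737] [0.0435 0.0425] 90.0 camxy [ 0.543 -0.372]
pot ell [ 0.4495 -0.167 ] [0.0529 0.0899] rect [ 0.4476 -0.1669] [0.0579 0.0989] 36.7 camxy [ 0.491 -0.172]
bl ell [ 0.6576 -0.1638] [0.155  0.1615] rect [ 0.6579 -0.166 ] [0.1391 0.1   ] 17.2 camxy [ 0.696 -0.168]
sau ell [ 0.4839 -0.0173] [0.0738 0.1311] rect [ 0.4825 -0.0175] [0.0993 0.0561] 21.9 camxy [ 0.524 -0.02 ]
cup ell [0.4427 0.1938] [0.0639 0.0844] rect [0.4452 0.1924] [0.0737 0.0646] 16.2 camxy [0.489 0.185]
bh ell [0.6763 0.1328] [0.1351 0.1494] rect [0.6759 0.1322] [0.1091 0.1094] 0.6 camxy [0.719 0.132]
stand ell [0.4776 0.3572] [0.0632 0.0636] rect [0.4775 0.3572] [0.063  0.0625] 90.0 camxy [0.521 0.353]
```

View pics/m1.png

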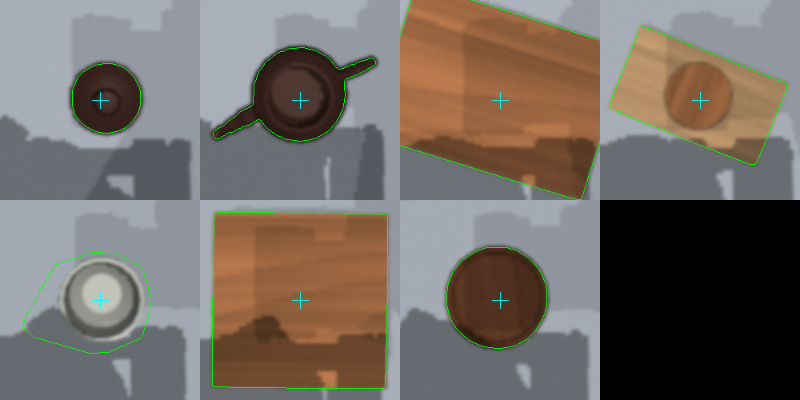

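```bash
cat >> h.py <<'E'
def log(n,exp=None):
    s=robot.get_state(); print(n,"t",round(s["time"],1),"pos",np.round(s["ee_pos"],4),"open",round(s["opening"],4),"gf",round(float(np.max(s["grasp_force"])),1),"F",np.round(s["force"],1))
def pick(xy,psi,z,opening=.094,hi=.2):
    R=down(psi); robot.gripper_to(opening); robot.move_ptp([*xy,hi],R)
    robot.move_linear([*xy,z+.03],.2); robot.move_linear([*xy,z],.06)
    robot.gripper_to(0.0); log("grip"); robot.move_linear([*xy,z+.02],.06); robot.move_linear([*xy,hi],.2); log("lift")
def place(xy,psi,z,opening,hi=.2,thr=4.):
    R=down(psi); robot.move_ptp([*xy,hi],R); robot.move_linear([*xy,z+.012],.12); robot.pause(.2)
    print("touch",robot.move_linear([*xy,z-.003],.02,threshold=thr)); log("down")
    robot.gripper_to(opening); robot.pause(.3); log("released")
    p=robot.get_state()["ee_pos"]; robot.move_linear([p[0],p[1],p[2]+.03],.06); robot.move_linear([p[0],p[1],max(hi,p[2]+.05)],.2)
E
python3 - <<'E'
from meas import *
import pickle
D=pickle.load(open("sur.pkl","rb"))
c,img=D["cup"]; r=rectify(c,img,P["cup"],.042,H,S); hsv=cv2.cvtColor(r,cv2.COLOR_BGR2HSV)
m=((hsv[...,1]<25)&(hsv[...,2]>120)).astype(np.uint8); m[:120]=0;m[280:]=0;m[:,:120]=0;m[:,280:]=0
m=cv2.morphologyEx(m,cv2.MORPH_OPEN,np.ones((2,2)))
k=cv2.convexHull(cv2.findNonZero(m)); e=cv2.fitEllipse(k); print("cup",w(e[0],P["cup"]).round(4),np.array(e[1])*S)
c,img=D["pot"]; r,k=blob(c,img,"pot",P["pot"],.027)
m=np.zeros(r.shape[:2],np.uint8); cv2.drawContours(m,[k],-1,1,-1)
b=cv2.morphologyEx(m,cv2.MORPH_OPEN,cv2.getStructuringElement(cv2.MORPH_ELLIPSE,(61,61)))
e=cv2.fitEllipse(cv2.findContours(b,0,cv2.CHAIN_APPROX_NONE)[0][0]); print("pot",w(e[0],P["pot"]).round(4),np.array(e[1])*S)
pc=w(e[0],P["pot"])
r,k=blob(c,img,"pot",P["pot"],.048)
pts=np.array([w(p,P["pot"]) for p in k[:,0]]); d=pts-pc; tip=d[np.argmax(d[:,1])]; print("spout",np.degrees(np.arctan2(tip[1],tip[0])),np.hypot(*tip))
r,k=blob(c,img,"pot",P["pot"],.03)
pts=np.array([w(p,P["pot"]) for p in k[:,0]]); d=pts-pc; tip=d[np.argmin(d[:,1])]; print("handle",np.degrees(np.arctan2(-tip[1],-tip[0])),np.hypot(*tip))
# reach check
deg=np.radians
for n,xy,ps in [("stand",(.4777,.3573),32),("bh",(.676,.1325),32),("bh",(.676,.1325),-64),("pot",pc,-64),("sau",(.4825,-.0175),68.1),("sau",(.4825,-.0175),-111.9),("bl",(.658,-.166),72.8),("bl",(.658,-.166),-107.2)]:
    for z in (.021,.2): print(n,ps,z,robot.ik([*xy,z],down(deg(ps))) is not None,end=" ")
E
```

```text
cup [0.4569 0.186 ] [0.09159001 0.1077321 ]
pot [ 0.4481 -0.169 ] [0.0609827  0.06202737]
spout 111.520034722163 0.05755657961132856
handle 112.4876625539234 0.05460801561355731
stand 32 0.021 True stand 32 0.2 True bh 32 0.021 True bh 32 0.2 True bh -64 0.021 True bh -64 0.2 True pot -64 0.021 True pot -64 0.2 True sau 68.1 0.021 True sau 68.1 0.2 True sau -111.9 0.021 True sau -111.9 0.2 True bl 72.8 0.021 True bl 72.8 0.2 True bl -107.2 0.021 True bl -107.2 0.2 True
```

Run:
```python
from h import *
r=np.radians
pick((.4777,.3573),r(32),.024)
place((.676,.1323),r(32),.045+.024,.085)
x,y=.676,.1323
robot.move_ptp([x-.025,y,.25],down(0)); c=cam("wrist"); f=robot.grab_frame("wrist")[:,:,::-1].copy()
log("end")
cv2.imwrite("pics/stand.png",f)
R=rectify(c,f,(x,y),.071,.1); hsv=cv2.cvtColor(R,cv2.COLOR_BGR2HSV); v=hsv[...,2]
print(v[200,::12], v[::12,200])
cv2.imwrite("pics/standr.png",R)
```

```text
grip t 10.4 pos [0.4778 0.3573 0.0242] open 0.0647 gf 30.0 F [-0.4  0.3  4.1]
lift t 11.8 pos [0.4773 0.3568 0.1988] open 0.0652 gf 30.0 F [-0.7  0.1 -1. ]
touch True
down t 14.9 pos [0.6758 0.1322 0.0687] open 0.0652 gf 30.0 F [ 1.2 -0.3  1.4]
released t 15.7 pos [0.6755 0.1321 0.0688] open 0.0851 gf 0.0 F [-0.  -0.1 -0.4]
end t 17.6 pos [0.6507 0.132  0.2482] open 0.0854 gf 0.0 F [ 0.4  0.  -0.5]
[187 187 186 186 187 186 188 187 172 177 176 173  87  82  83  84  86  85
  84  76  78  78  82 163 165 163 179 166 165 164 164 164 164 164] [186 187 186 187 186 187 185 177 165 131 141 145  65  83  84  83  87  87
  86  88  87  79  74 115 115 117 116 118 117 117 117 118 116 117]
```

View pics/standr.png

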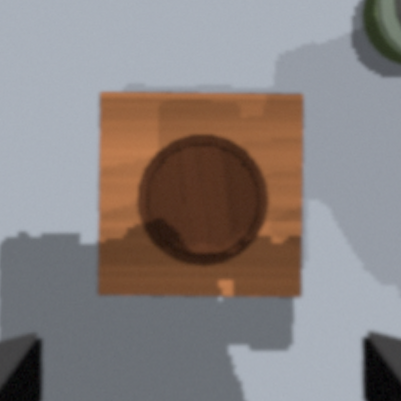

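The stand sits centred on the high block (image centre (203,200), about 1 mm off). Next the pot.

Run:
```python
from h import *
r=np.radians
pick((.4481,-.169),r(-68),.028)
place((.676,.131),r(-68),.045+.022+.028,.085,hi=.25)
x,y=.676,.131
robot.move_ptp([x-.04,y,.25],down(0)); c=cam("wrist"); f=robot.grab_frame("wrist")[:,:,::-1].copy()
log("end")
import pickle; pickle.dump((c,f),open("pot.pkl","wb"))
R=rectify(c,f,(x,y),.115,.1,.00025)[100:700,100:700]
cv2.imwrite("pics/potr.png",R)
```

```text
grip t 21.5 pos [ 0.4481 -0.1691  0.0281] open 0.0639 gf 30.0 F [-2.  -1.5  4.8]
lift t 22.9 pos [ 0.4476 -0.1688  0.1989] open 0.0636 gf 30.0 F [-0.5 -0.9 -2.2]
touch True
down t 26.6 pos [0.6758 0.1309 0.095 ] open 0.0634 gf 30.0 F [-0.6  0.1  5.6]
released t 27.4 pos [0.6755 0.131  0.0947] open 0.0851 gf 0.0 F [ 0.7 -0.1 -0.4]
end t 29.9 pos [0.636  0.1309 0.2494] open 0.0851 gf 0.0 F [-0.3  0.4  0.6]
```

View pics/potr.png

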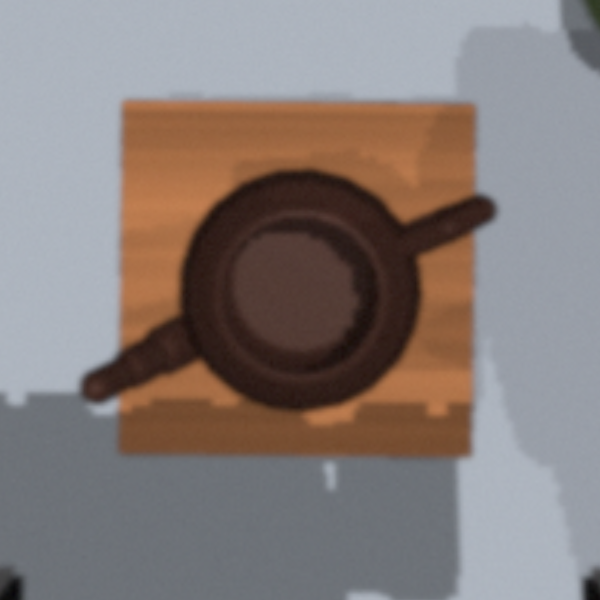

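The pot stands upright in the recess; its rim centre is at (300,296), about (0.677, 0.131). Now the lid.

Run:
```python
from h import *
pick((.5013,-.3737),0,.0395,opening=.06)
place((.6765,.131),0,.045+.022+.041+.0395,.05,hi=.27,thr=3.)
x,y=.676,.131
robot.move_ptp([x-.06,y,.25],down(0)); c=cam("wrist"); f=robot.grab_frame("wrist")[:,:,::-1].copy()
log("end")
a=cv2.resize(rectify(c,f,(x,y),.118,.06,.0002),(500,500))
s=robot.grab_frame("scene")[:,:,::-1]; cv2.imwrite("pics/lid.png",np.hstack([a,cv2.resize(s[200:300,330:400],(300,500)[:2] if 0 else (350,500))])[:, :800])
```

```text
grip t 34.6 pos [ 0.5013 -0.3737  0.0395] open 0.0154 gf 30.0 F [-1.1  0.1  1.2]
lift t 36.0 pos [ 0.5009 -0.3732  0.1988] open 0.0152 gf 30.0 F [ 0.6  0.3 -0.2]
touch True
down t 39.8 pos [0.6765 0.131  0.1473] open 0.0151 gf 30.0 F [-2.2 -0.   6.9]
released t 40.8 pos [0.6761 0.131  0.1468] open 0.0497 gf 0.0 F [-1.  -0.4  0.3]
end t 42.5 pos [0.6157 0.1313 0.2493] open 0.0507 gf 0.0 F [ 0.3 -0.6  0. ]
```

View pics/lid.png

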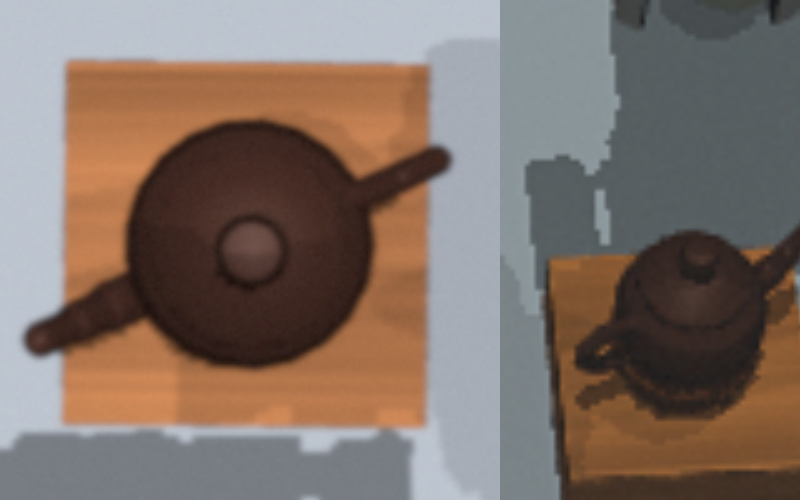

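The lid sits level and centred (knob (252,250)), in both views. Now the saucer, then the cup's close-up.

Run:
```python
from h import *
r=np.radians
pick((.4825,-.0175),r(68.1),.0225,opening=.08)
place((.6579,-.166),r(72.8),.02+.0225,.075)
x,y=.658,-.166
robot.move_ptp([x-.025,y,.22],down(0)); c=cam("wrist"); f=robot.grab_frame("wrist")[:,:,::-1].copy()
a=rectify(c,f,(x,y),.032,.1)
x,y=.445,.188
robot.move_ptp([x-.025,y,.22],down(0)); c=cam("wrist"); f=robot.grab_frame("wrist")[:,:,::-1].copy()
log("end")
b=rectify(c,f,(x,y),.042,.05,.00025)
cv2.imwrite("pics/sc.png",np.hstack([a,b[:401,:399]]))
```

```text
grip t 46.5 pos [ 0.4826 -0.0174  0.0226] open 0.0557 gf 30.0 F [-0.8  0.8  5. ]
lift t 47.9 pos [ 0.4819 -0.0175  0.199 ] open 0.0552 gf 30.0 F [-0.7  0.  -0.1]
touch True
down t 51.0 pos [ 0.6578 -0.166   0.0425] open 0.0559 gf 30.0 F [-0.3  0.4  3.7]
released t 51.8 pos [ 0.6574 -0.1658  0.0423] open 0.0751 gf 0.0 F [ 0.4 -0.3 -0.2]
end t 55.9 pos [0.4207 0.1873 0.2202] open 0.0751 gf 0.0 F [-0.   0.4  0.3]
```

View pics/sc.png

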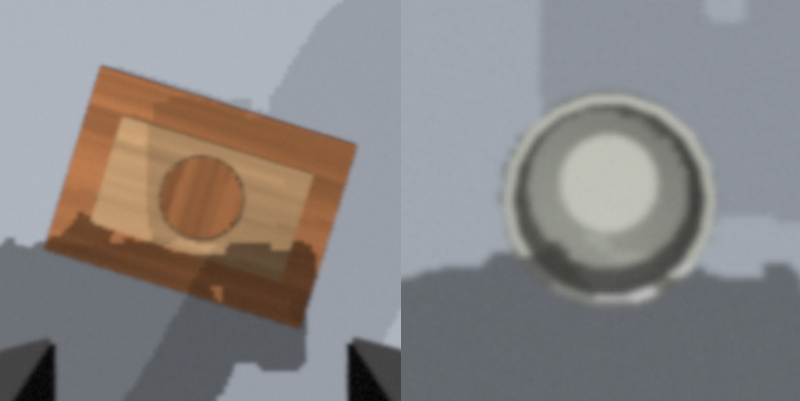

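The saucer lies along the block with its recess at (202,198). The cup rim runs from column 102 to 315 and row 93 to 306 of its crop, giving a centre of (0.445, 0.186).

Run:
```python
from h import *
pick((.4451,.1859),0,.030,opening=.09)
place((.6588,-.167),0,.02+.008+.030,.075,thr=3.)
x,y=.658,-.166
robot.move_ptp([x-.025,y,.22],down(0)); c=cam("wrist"); f=robot.grab_frame("wrist")[:,:,::-1].copy()
a=rectify(c,f,(x,y),.070,.1)
robot.move_ptp([.45,0,.35],down(0)); log("end"); s=robot.grab_frame("scene")[:,:,::-1]; t=robot.grab_frame("top")[:,:,::-1]
cv2.imwrite("pics/fin.png",np.hstack([a,cv2.resize(s[150:350,130:330],(399,401))]))
cv2.imwrite("pics/fin2.png",s)
```

```text
grip t 58.9 pos [0.4451 0.186  0.0301] open 0.0529 gf 30.0 F [0.1 0.7 2.9]
lift t 60.2 pos [0.4445 0.1858 0.1991] open 0.053 gf 30.0 F [-0.2 -0.2 -1. ]
touch True
down t 63.8 pos [ 0.6588 -0.1669  0.058 ] open 0.053 gf 30.0 F [-1.5  0.9  7.8]
released t 64.6 pos [ 0.6584 -0.1667  0.0577] open 0.0753 gf 0.0 F [-0.8 -0.8  0.2]
end t 67.7 pos [ 0.4503 -0.      0.3502] open 0.0752 gf 0.0 F [ 0.  -1.6  0. ]
```

View pics/fin.png

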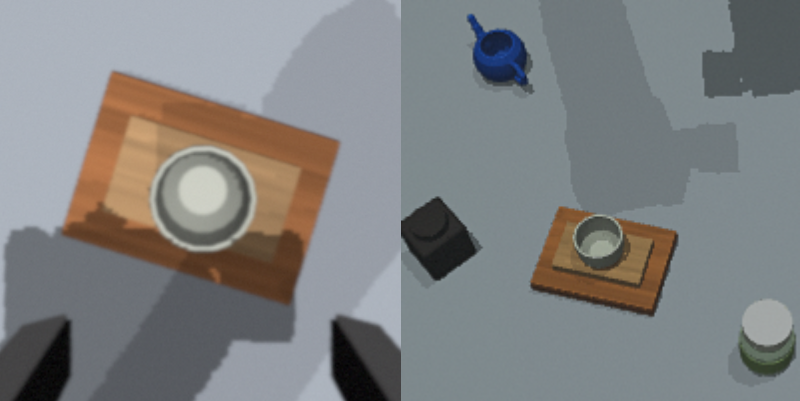

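View pics/fin2.png

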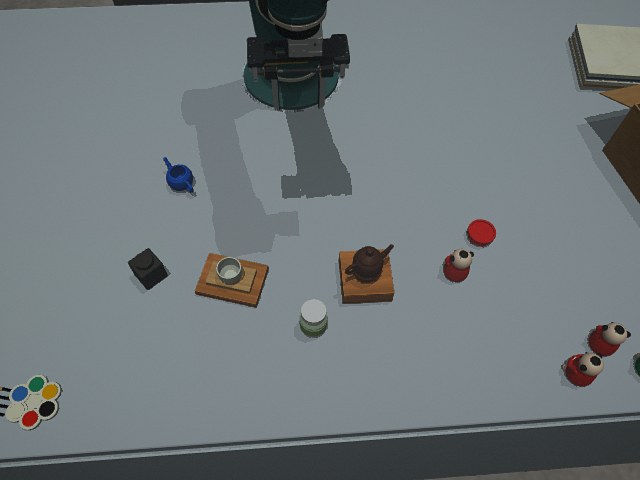

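The cup stands in the saucer's recess at (203,198). The lidded pot is on the stand at (368,264) in the scene view, and the bystanders have not moved.

```bash
python3 -c "
from rig import robot
print(robot.sign_off())"
```

```text
the job is handed in; nothing more can be done
None
```

I set out the tea set as asked and handed the job in after about 68 s of robot time, with the doll, jar and caddy still in place in the last picture; the hand-in returned no verdict.

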